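# Lock the polishing strops into their rack

### The job

Put every polishing strop away in the strop rack: first slacken the big captive nut anticlockwise as far as it goes, then swing the keeper bar it holds well back, clear of all the slots, and drop each strop into its own pair of slots until both ends of its spindle bottom out. Once all are in, swing the bar back in line over the slots, right up to its stop at the stop post, and turn the nut clockwise until it is fully tight. Leave the handpiece, the dressing stone and the black canister where they are.

Things in the scene. Friction and masses are not known exactly. Their poses are not given: they have to be found in the camera images.
- rack: Fixed strop rack: plywood base 300 (x) x 136 (y) x 12 mm, origin at the centre of its underside. Two upright aluminium cheeks along its x, 206 x 8 mm, centred at y = +54 and -54 mm (100 mm clear between), top edge 80 mm above the bench. Dark pivot post at (x, y) = (+115, +54) mm, dark stop post carrying the nut at (-115, +54) mm.
- seat_1 (a point): centre of a spindle bottomed in the slot pair at the rack's x = -70 mm, midway between the cheeks, 62 mm above the bench; axes as the rack's. Each cheek has 3 open slots facing the other's in pairs: 13 mm wide, floor 57 mm above the bench, flared to 23 mm over the top 10 mm. A seated spindle lies along the rack's y.
- seat_2 (a point): the same for the middle slot pair, rack x = 0
- seat_3 (a point): the same for the slot pair at the rack's x = +70 mm
- strop_a_mid (a point): centre of a strop: four-sided wooden block with cork faces, 36 x 36 mm, 80 mm long, on a steel spindle 10 mm thick and 140 mm long that sticks out 30 mm at each end. Spindle along the point's x. About 0.16 kg. Lies on one face at the start. All strops are alike, any slot pair will do; two or three are present.
- strop_b_mid (a point): centre of the second strop, same form
- strop_c_mid (a point): centre of the third strop, same form
- bar (a joint): angle of the keeper bar about the pivot post, rad: 0 = in line over the slots of the +y cheek, at its stop, notch round the stop post; grows outward, clockwise from above, to a stop at 0.95; clear of all slots from 0.6. Steel, 12 x 12 mm, underside 82 mm above the bench, 245 mm long; stays where left (about 1.5 N at the handle). Starts closed.
- bar_handle (a point): grip point on the bar's upright black handle pin: 14 mm in diameter, from 94 to 136 mm above the bench, 165 mm from the pivot axis along the bar; this point is on its axis 115 mm above the bench; x points along the bar towards the pivot
- bar_pivot (a point): point on the pivot axis of the keeper bar, 115 mm above the bench
- nut (a joint): turn of the captive nut on the stop post, rad: grows clockwise seen from above; stops at 0 (fully slack) and 2.4 (fully tight); starts tightened, at 1.7 to 2.3. Friction about 0.08 N m; it stays where it is left and does not rise or sink, nor does it touch the bar
- nut_grip (a point): grip point on the axis of the steel hexagon nut on the stop post, 112 mm above the bench; nut 32 mm across flats, 26 mm high, from 97 to 123 mm above the bench (the bare stud ends at 126 mm). One pair of flats faces along this point's x, the others at 60 and 120 degrees to it
- handpiece: bystander: facetting handpiece, 41 x 115 x 41 mm, lying behind the strops; leave alone
- whetstone: bystander: two-grit dressing stone, 34 x 90 x 21 mm, lying behind; leave alone
- film_can: bystander: black canister with grey lid, 34 mm in diameter, 51 mm high, standing to the left; leave alone

How it is judged (in metres and radians):
On the way, in this order (a step that is already met when the one before it is completed fails the run):
1. the nut is slackened (0.4 rad or less) with the bar still in line (value of joint nut below 0.4 rad and value of joint bar below 0.3 rad), for 0.2 s.
2. the keeper bar is swung back clear of the slots (0.6 rad or more) (value of joint bar above 0.6 rad), for 0.2 s.
3. every strop present is bottomed in a slot pair and released (z of strop_a_mid in the frame of rack between 0.059 and 0.065 m and x of strop_a_mid in the frame of rack between -0.08 and 0.08 m and y of strop_a_mid in the frame of rack between -0.012 and 0.012 m and angle between the x axis of each of strop_a_mid, strop_b_mid, strop_c_mid and the y axis of rack, either way round below 0.035 rad and z of strop_b_mid in the frame of rack between 0.059 and 0.065 m and x of strop_b_mid in the frame of rack between -0.08 and 0.08 m and y of strop_b_mid in the frame of rack between -0.012 and 0.012 m and z of strop_c_mid in the frame of rack between 0.059 and 0.065 m and x of strop_c_mid in the frame of rack between -0.08 and 0.08 m and y of strop_c_mid in the frame of rack between -0.012 and 0.012 m and contact force between the fingers and strop_a below 0.1 N and contact force between the fingers and strop_b below 0.1 N and contact force between the fingers and strop_c below 0.1 N), for 0.3 s.
4. the keeper bar is swung back in line over the seated strops (z of strop_a_mid in the frame of rack between 0.059 and 0.065 m and x of strop_a_mid in the frame of rack between -0.08 and 0.08 m and y of strop_a_mid in the frame of rack between -0.012 and 0.012 m and angle between the x axis of each of strop_a_mid, strop_b_mid, strop_c_mid and the y axis of rack, either way round below 0.035 rad and z of strop_b_mid in the frame of rack between 0.059 and 0.065 m and x of strop_b_mid in the frame of rack between -0.08 and 0.08 m and y of strop_b_mid in the frame of rack between -0.012 and 0.012 m and z of strop_c_mid in the frame of rack between 0.059 and 0.065 m and x of strop_c_mid in the frame of rack between -0.08 and 0.08 m and y of strop_c_mid in the frame of rack between -0.012 and 0.012 m and value of joint bar below 0.05 rad), for 0.2 s.
5. the nut is turned tight with the bar in line (value of joint bar below 0.05 rad and value of joint nut above 2.2 rad), for 0.2 s.
At the end, for the whole second after the job is handed in: Every strop present is bottomed in a slot pair (centre 59 to 65 mm above the rack's underside and within 12 mm of midway between the cheeks, spindle within 0.035 rad of the rack's y) and still; the bar is within 0.05 rad of closed; the nut is at 2.2 rad or more (all of step 5 and z of strop_a_mid in the frame of rack between 0.059 and 0.065 m and x of strop_a_mid in the frame of rack between -0.08 and 0.08 m and y of strop_a_mid in the frame of rack between -0.012 and 0.012 m and angle between the x axis of each of strop_a_mid, strop_b_mid, strop_c_mid and the y axis of rack, either way round below 0.035 rad and z of strop_b_mid in the frame of rack between 0.059 and 0.065 m and x of strop_b_mid in the frame of rack between -0.08 and 0.08 m and y of strop_b_mid in the frame of rack between -0.012 and 0.012 m and z of strop_c_mid in the frame of rack between 0.059 and 0.065 m and x of strop_c_mid in the frame of rack between -0.08 and 0.08 m and y of strop_c_mid in the frame of rack between -0.012 and 0.012 m and linear speed of each of strop_a, strop_b, strop_c below 0.02 m/s); the robot touches nothing.
It fails at once if the handpiece is pushed more than 40 mm from its place (distance of handpiece from where it was at the start of the episode above 0.04 m).
It fails at once if the dressing stone is pushed more than 40 mm from its place (distance of whetstone from where it was at the start of the episode above 0.04 m).
It fails at once if the black canister is pushed more than 40 mm from its place (distance of film_can from where it was at the start of the episode above 0.04 m).
Of strop_a, strop_b, strop_c only 2 to 3 are there at a start; the rules pass over those that are not, and their reading is None.
At some moment in a run one of strop_a, strop_b, strop_c may be knocked a few centimetres aside while the robot is not near it.
Once in a run the grip may slacken for a moment while it holds something.
It also fails if it takes over 200 s, if anything falls off the work surface, if the arm or the gripper's body presses on something with over 40 N, if the wrist force passes 120 N, or if a joint passes its speed limit or range.

### The arm

A 6-joint arm with a two-finger parallel gripper is mounted at the origin on a cart in front of the work surface, level with it; the furniture and walls round the work are solid. World frame = base frame: x ahead of the robot, y to its left, z up, the work surface at z = 0. Lengths are in mm, angles in rad, forces in N, time in s.
With the tool pointing down it reaches from about 400 to 925 mm from the base axis. Payload 12.5 kg.
Tool frame: the origin (TCP) lies midway between the tips of the shut fingers; the grasp point (between the pads) lies 19 mm behind it; z points along the fingers, y is the line along which they close (so a half turn about z gives the same grasp; the last joint's range is limited). The gripper opens to 95 mm and grips with 3 to 60 N. Pads are 20 mm wide; open, the fingers measure 119 mm over their backs; the gripper's body (75 mm by 180 mm) begins 59 mm behind the grasp point.
Start: joints at [-1.363, 0.491, 1.559, -0, 1.092, -0.106], TCP at [192.946, -594.494, 176.461] pointing down, gripper open.
Joint ranges: [-3.1, 3.1], [-0.84, 2.19], [0.05, 2.79], [-1.13, 4.28], [0.06, 2.93], [-2.69, 2.69]. Speed limits (rad/s): [2.22, 2.22, 2.79, 3.14, 3.14, 3.14].

### API

Orientations are given as [roll, pitch, yaw] about the fixed x, y, z axes, in that order (R = Rz(yaw) Ry(pitch) Rx(roll)).
In Python, from cell import env gives the robot as it stands.
- The arm moves only by the tool arm_command, never from a script. Its argument "targets" is a list of rows, each a list of 5 numbers: the shift along the tool's x, y, z in mm, then the turn about the tool's z in degrees, then the opening, from 0 (shut) to 1 (fully open). In form: [[tx, ty, tz, roll, fingers], ...]. A call has 1 to 5 rows; each row is the pose to reach, as a shift and turn from the pose commanded when the call began, along the tool's axes at that moment; what a row does not reach only later rows make up. A row lasts 1/10 s, in which the tool goes at most 50 mm and 8.59 degrees, less where a joint would pass 70% of its speed; a pose out of reach is approached as far as the arm can. A call with a gripper value outside its range is refused whole. The fingers move at their own pace and stop on an object; the grip force is fixed at half the most. Time passes only in rows, so rows that repeat a pose let the fingers close. It gives the time, the measured TCP pose, the force, the opening and the grip force at its end, in the units of the state.
- env.state(): the state, without advancing time (a new reading comes with each control period).
- env.read_camera(name): name is "scene" or "top" or "wrist"; returns a dict with "frame" (384x512x3 uint8, red, green, blue), "vertical_fov" (degrees; the focal length in pixels is half the picture's height over the tangent of half this angle, whatever the lens; pixels are square), "cx", "cy" (the principal point, pixels), "k1" (the pictures are not rectified: a ray, as slopes to the right and down, at radius r is drawn at 1 + k1 r^2 times it, then the intrinsics apply), "world_from_camera" (4x4, takes a point from camera to world coordinates); the wrist camera has in their place "hand_eye" (4x4, takes a point from camera to tool coordinates, whose origin is the TCP and whose axes are the flange's). Camera axes: x right, y down, z forward; pixel columns grow to the right and rows downward; lengths in mm; the calibration is good to about 2 mm. A picture is of the moment at which its call begins: read the wrist's pose just before it. There is no depth.
- env.job_done(): hands the job in; it is judged then, once.
The state is a dict: "t": time; "joints": joint angles; "qvel": joint speeds; "tau": joint torques, N m; "eef_pos": TCP position; "tcp_rot": TCP orientation; "ft_force": force on the tool from outside, world axes, zero at the start; "moment": the same for the moment, N m; "opening": opening from 0.0 (shut) to 1.0 (fully open); "grip_force": force on a finger pad.
Only numpy, scipy, OpenCV 4.12 (cv2) and the standard library are available. Lean on these libraries where they do the work, as an engineer would, in place of code of your own. Each camera call takes 0.05 s, during which the arm holds its last target. There are 200 camera calls.

## Working session

There is one attempt and no reset: what is moved stays moved. The work goes in short steps, Python scripts to look and compute and a tool call to move; the robot and the scene stay as the last step left them, time stands still between calls to the robot, and variables do not carry over. Pictures are saved under pics/ and viewed, at most 14 in all, crops included, and the job is handed in when it is done.

Besides the shell and the picture viewer there is one more tool, called after ">>>" in YAML: its name, and indented under it one key for each argument. arm_command: Moves the arm, as the interface text tells. Its arguments: {"type":"object","properties":{"targets":{"type":"array","items":{"type":"array","items":{"type":"number"}}}},"required":["targets"]}

```bash
ls; mkdir -p pics
cat > h.py <<'E'
import numpy as np, cv2
from cell import env
def K(c):
    h,w=c["frame"].shape[:2]; f=h/2/np.tan(np.radians(c["vertical_fov"])/2); return f,c["cx"],c["cy"],c["k1"]
def R_of(rpy):
    from scipy.spatial.transform import Rotation as R
    return R.from_euler('xyz',rpy).as_matrix()
def snap(name,fn=None):
    s=env.state(); c=env.read_camera(name)
    if "world_from_camera" in c: T=np.array(c["world_from_camera"])
    else:
        W=np.eye(4); W[:3,:3]=R_of(s["tcp_rot"]); W[:3,3]=s["eef_pos"]; T=W@np.array(c["hand_eye"])
    c["T"]=T
    if fn: cv2.imwrite(fn,c["frame"][:,:,::-1])
    return c
def ray(c,u,v):
    f,cx,cy,k=K(c); d=np.array([(u-cx)/f,(v-cy)/f]); q=d.copy()
    for _ in range(20): q=d/(1+k*(q@q))
    r=c["T"][:3,:3]@np.array([q[0],q[1],1]); return c["T"][:3,3],r
def onz(c,u,v,z):
    o,r=ray(c,u,v); return (o+r*(z-o[2])/r[2])
def proj(c,p):
    f,cx,cy,k=K(c); q=np.linalg.inv(c["T"])@np.append(p,1); x=q[:2]/q[2]; x=x*(1+k*(x@x)); return x*f+[cx,cy]
E
python3 - <<'E'
from h import *
for n in("scene","top","wrist"):
    c=snap(n,f"pics/{n}0.png"); print(n,c["vertical_fov"],c["k1"],c["T"].round(2).tolist())
print(env.state())
E
```

```text
pics
scene 51.61461773195371 0.013894080494797251 [[-0.63, -0.54, 0.56, -59.47], [-0.78, 0.43, -0.46, 600.74], [0.01, -0.72, -0.69, 890.1], [0.0, 0.0, 0.0, 1.0]]
top 53.96076886940767 -0.06996488044652428 [[0.03, -1.0, 0.08, 472.54], [-1.0, -0.03, -0.01, 101.56], [0.01, -0.08, -1.0, 1313.73], [0.0, 0.0, 0.0, 1.0]]
wrist 67.63496481745479 -0.002138453868273424 [[0.31, -0.92, -0.22, 254.9], [-0.95, -0.3, -0.07, -574.12], [-0.0, 0.23, -0.97, 384.87], [0.0, 0.0, 0.0, 1.0]]
{'t': 0.15, 'joints': array([-1.36256867e+00,  4.91402164e-01,  1.55930931e+00, -1.16857612e-05,
        1.09170487e+00, -1.05607869e-01]), 'qvel': array([-8.52132879e-04, -1.78340697e-03, -9.96157734e-04, -4.38617065e-05,
        1.92390183e-04, -2.40847866e-03]), 'tau': array([ 2.26879478e-03, -6.12897205e+01, -2.58275825e+01,  6.93198270e-02,
        4.73147468e-02, -8.59471197e-05]), 'eef_pos': array([ 192.91336932, -594.26165485,  176.00781648]), 'tcp_rot': array([-3.14077246e+00, -7.65182015e-05,  3.13840883e-01]), 'ft_force': array([ 0.04827741,  0.44221619, -0.27695579]), 'moment': array([ 0.00334538,  0.02088164, -0.03100306]), 'grip_force': 0.0, 'opening': 0.9998859688177684}
```

View pics/top0.png

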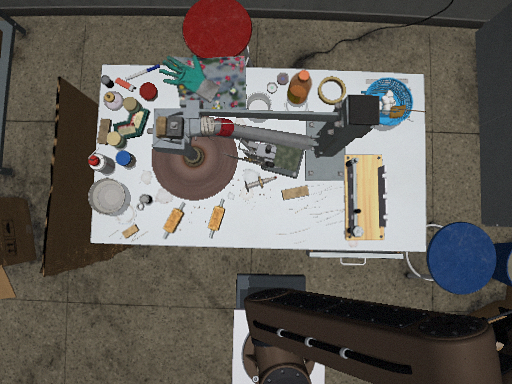

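View pics/scene0.png

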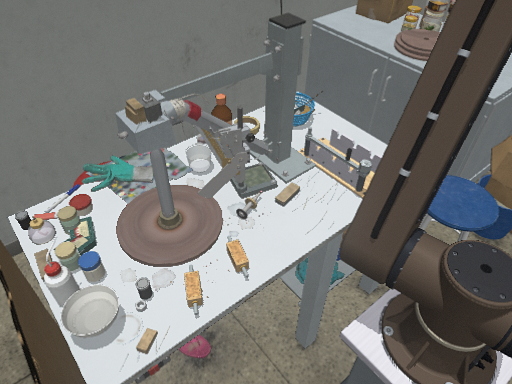

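Two strops: top view (174,219) and (216,218). The rack is at (365,197), the whetstone at (295,193), the handpiece at (258,182) and the canister at (145,200). Next, enlarged crops.

Run:
```python
from h import *
a=cv2.imread("pics/top0.png")
A=cv2.resize(a[145:250,335:395],None,fx=5.5,fy=5.5,interpolation=cv2.INTER_CUBIC)
B=cv2.resize(a[190:245,115:240],None,fx=3.2,fy=3.2,interpolation=cv2.INTER_CUBIC)
o=np.zeros((580,740,3),np.uint8);o[:A.shape[0],:A.shape[1]]=A;o[:B.shape[0],335:335+B.shape[1]]=B
cv2.imwrite("pics/crop1.png",o)
c=snap("top")
for n,u,v,z in [("rack",365,197,12),("r TL",345,155,12),("r TR",384,155,12),("r BL",346,240,12),("r BR",386,240,12),("s1",174,219,18),("s2",216,218,18),("can",145,200,50),("stone",295,193,20)]: print(n,onz(c,u,v,z).round())
```

```text
rack [ 548. -287.   12.]
r TL [ 693. -216.   12.]
r TR [ 698. -355.   12.]
r BL [ 397. -222.   12.]
r BR [ 400. -362.   12.]
s1 [455. 372.  18.]
s2 [462. 228.  18.]
can [516. 466.  50.]
stone [555. -41.  20.]
```

View pics/crop1.png

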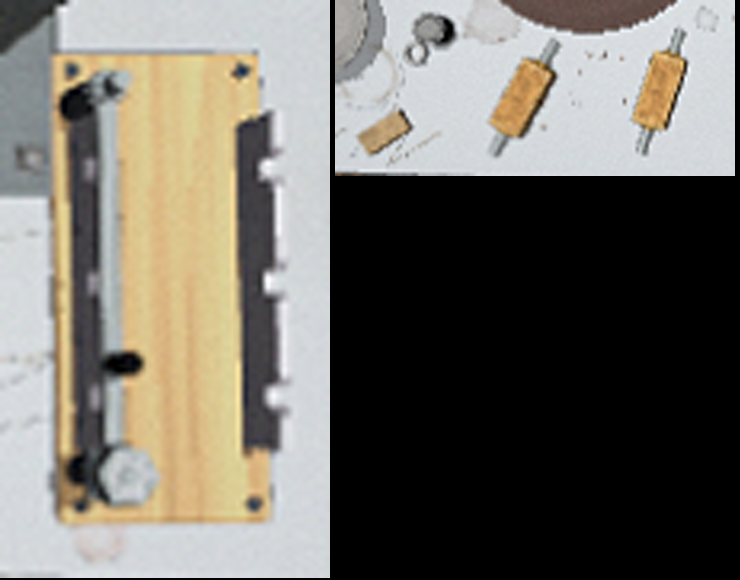

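>>> arm_command:
  targets:
    - [38,-25,-11,0,1]
    - [76,-50,-22,0,1]
    - [114,-75,-33,0,1]
    - [152,-100,-44,0,1]
    - [190,-124,-54,0,1]

```text
t: 0.7
eef_pos: [336.2, -416.3, 230.9]
tcp_rot: [3.141, -0.0, 0.313]
ft_force: [0.5, -0.4, 0.3]
opening: 1.002
grip_force: 0.0
```

>>> arm_command:
  targets:
    - [38,-25,0,6,1]
    - [76,-50,0,12,1]
    - [114,-75,0,18,1]
    - [152,-100,0,18,1]
    - [190,-124,0,18,1]

```text
t: 1.2
eef_pos: [478.7, -239.6, 230.5]
tcp_rot: [3.141, -0.0, -0.001]
ft_force: [0.3, -0.0, 0.7]
opening: 0.998
grip_force: 0.0
```

>>> arm_command:
  targets:
    - [0,0,0,0,1]
    - [0,0,0,0,1]

```text
t: 1.4
eef_pos: [478.2, -240.5, 230.3]
tcp_rot: [3.142, 0.0, 0.002]
ft_force: [-1.0, -0.7, 0.0]
opening: 1.003
grip_force: 0.0
```

Run:
```python
from h import *
c=snap("wrist","pics/w1.png"); s=env.state(); print(s["eef_pos"],s["tcp_rot"],s["joints"])
for n,p in dict(nut=(431,-237,123),handle=(497,-236,136),piv=(662,-233,115)).items(): print(n,proj(c,p))
```

```text
[ 477.66415413 -241.32479128  230.29524913] [3.14151657e+00 3.92862719e-04 3.77622568e-04] [-5.91102090e-01  3.09045731e-01  1.70538341e+00 -3.12423319e-04
  1.12744723e+00  9.79450658e-01]
nut [255.38160904 220.43541149]
handle [254.34903895 165.89481238]
piv [251.60688029  -0.4841136 ]
```

View pics/w1.png

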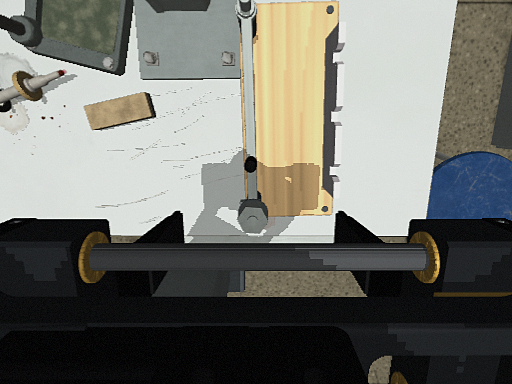

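The nut is at about (253,215) in the wrist view and the handle at (251,163), close to what I predicted. Next I measure the nut's outline.

Run:
```python
from h import *
c=snap("wrist"); im=c["frame"][:,:,::-1].copy()
cr=im[190:245,225:285]
cv2.imwrite("pics/crop2.png",cv2.resize(cr,None,fx=10,fy=10,interpolation=cv2.INTER_CUBIC))
```

```text
(no output)
```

View pics/crop2.png

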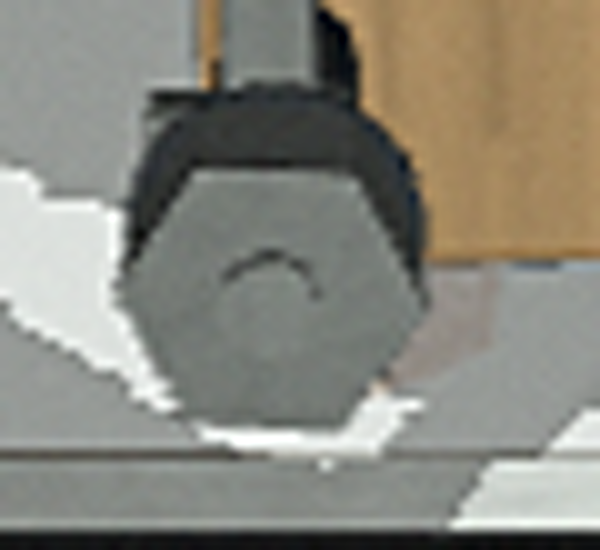

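The nut's top-face hexagon has corners in the crop at (190,168), (360,170), (430,300), (345,428), (178,415) and (118,285).

Run:
```python
from h import *
c=snap("wrist")
V=np.array([(190,168),(360,170),(430,300),(345,428),(178,415),(118,285)])/10-.45+[225,190]
P=np.array([onz(c,u,v,123)[:2] for u,v in V]); m=P.mean(0); print(m)
d=P-m; r=np.hypot(*d.T); a=np.degrees(np.arctan2(d[:,1],d[:,0])); print(r,a%60, np.degrees(np.angle(np.exp(6j*np.radians(a)).sum()))/6)
print("handle",onz(c,251,162,136), "piv",onz(c,245,6,120))
for n,u,v in [("BR",333,216),("TR",338,2)]: print(n,onz(c,u,v,12))
```

```text
[ 431.87867439 -233.77424338]
[17.94113035 18.43006692 18.60863469 18.6354584  18.42453593 17.7248031 ] [30.63741138 25.57216217 28.22017912 27.89518099 23.67205141 25.94611151] 26.987249077225485
handle [ 500.4000567  -233.84065867  136.        ] piv [ 653.7438021  -228.36418416  120.        ]
BR [ 398.13208854 -358.69915974   12.        ]
TR [ 696.21440885 -347.09058442   12.        ]
```

>>> arm_command:
  targets:
    - [-15,-3,15,-8,0.7]
    - [-30,-5,30,-16,0.7]
    - [-46,-8,50,-24,0.7]
    - [-46,-8,80,-27,0.65]
    - [-46,-8,85,-27,0.65]

```text
t: 2.05
eef_pos: [430.0, -233.5, 143.4]
tcp_rot: [-3.138, 0.002, 0.469]
ft_force: [0.7, 0.1, 1.0]
opening: 0.666
grip_force: 0.0
```

>>> arm_command:
  targets:
    - [0,0,0,0,0.65]
    - [0,0,0,0,0.65]

```text
t: 2.25
eef_pos: [432.3, -234.1, 146.4]
tcp_rot: [3.14, -0.001, 0.469]
ft_force: [-0.5, 0.2, 1.1]
opening: 0.651
grip_force: 0.0
```

Run:
```python
from h import *
c=snap("wrist"); s=env.state(); print(s["eef_pos"],s["tcp_rot"],s["opening"])
uv=proj(c,(431.9,-233.8,123)); u,v=int(uv[0]),int(uv[1]);print(uv)
cr=c["frame"][max(0,v-60):v+60,max(0,u-75):u+75,::-1]; cv2.imwrite("pics/crop3.png",cv2.resize(cr,None,fx=4,fy=4,interpolation=cv2.INTER_CUBIC)); print(max(0,u-75),max(0,v-60))
```

```text
[ 432.38528943 -233.97027516  146.53218887] [ 3.13999739e+00 -7.47185830e-04  4.69357818e-01] 0.6530975137784847
[258.23262386 201.16324943]
183 141
```

View pics/crop3.png

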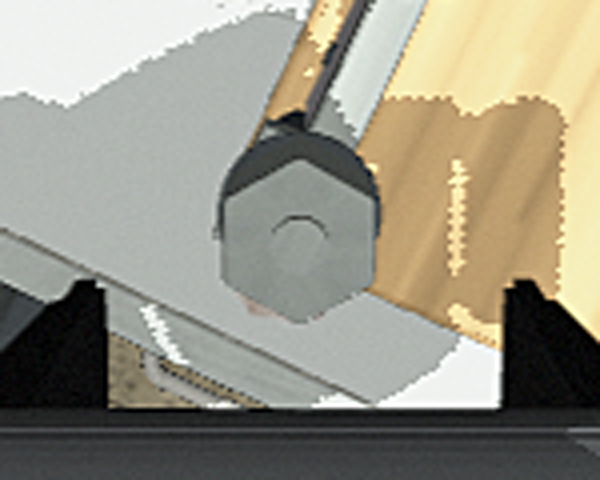

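The flats line up with the finger faces and the nut is centred (crop 299,240). I descend and grip.

>>> arm_command:
  targets:
    - [0,0,23,0,0.65]
    - [0,0,45,0,0.65]
    - [0,0,45,0,0.65]
    - [0,0,45,0,0]
    - [0,0,45,0,0]

```text
t: 2.8
eef_pos: [432.5, -233.7, 101.7]
tcp_rot: [3.14, -0.001, 0.471]
ft_force: [0.2, 0.2, -0.3]
opening: 0.534
grip_force: 0.0
```

>>> arm_command:
  targets:
    - [0,0,0,0,0]
    - [0,0,0,0,0]
    - [0,0,0,0,0]
    - [0,0,0,0,0]

```text
t: 3.2
eef_pos: [431.9, -233.3, 100.6]
tcp_rot: [3.141, -0.0, 0.471]
ft_force: [-0.3, 1.0, -0.1]
opening: 0.204
grip_force: 0.0
```

>>> arm_command:
  targets:
    - [0,0,0,0,0]
    - [0,0,0,0,0]
    - [0,0,0,0,0]
    - [0,0,0,0,0]

```text
t: 3.6
eef_pos: [431.8, -233.3, 100.4]
tcp_rot: [3.142, 0.0, 0.471]
ft_force: [0.6, 0.8, -0.2]
opening: 0.006
grip_force: 0.0
```

Run:
```python
from h import *
c=snap("wrist"); s=env.state(); print(s["eef_pos"],s["tcp_rot"],s["opening"],s["grip_force"])
cr=c["frame"][120:270,160:360,::-1]; cv2.imwrite("pics/crop4.png",cv2.resize(cr,None,fx=3,fy=3))
```

```text
[ 431.83651457 -233.30214068  100.41366029] [3.14156492e+00 4.07646372e-05 4.70828713e-01] 0.0017916362791235824 0.0
```

View pics/crop4.png

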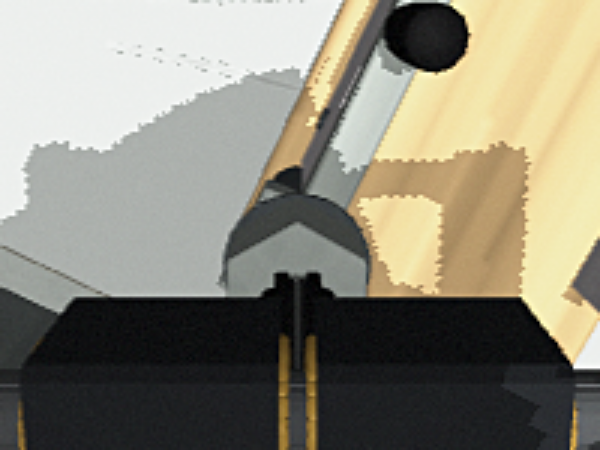

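Run:
```python
from h import *
c=snap("wrist"); s=env.state(); print(np.array(c["hand_eye"]).round(3))
T=c["T"]@np.linalg.inv(np.array(c["hand_eye"]))
for p in [(0,0,0),(10,0,0),(-10,0,0),(10,0,-20),(0,0,-19)]: print(p,proj(c,(T@np.append(p,1))[:3]))
print("nutc",proj(c,(431.9,-233.8,123)))
t=snap("top"); print("top nut",proj(t,(431.9,-233.8,123)),proj(t,(431.9,-233.8,123)))
sc=snap("scene"); uv=proj(sc,(431.9,-233.8,112)); print(uv); u,v=uv.astype(int)
A=cv2.resize(sc["frame"][v-50:v+40,u-60:u+60,::-1],None,fx=5,fy=5,interpolation=cv2.INTER_CUBIC); cv2.imwrite("pics/crop5.png",A); print(u-60,v-50)
```

```text
[[ 1.00000e-03 -9.72000e-01 -2.35000e-01  6.52390e+01]
 [ 1.00000e+00  1.00000e-03  1.00000e-03 -2.17000e-01]
 [-1.00000e-03 -2.35000e-01  9.72000e-01 -2.08953e+02]
 [ 0.00000e+00  0.00000e+00  0.00000e+00  1.00000e+00]]
(0, 0, 0) [258.76816519 209.2260576 ]
(10, 0, 0) [258.78648644 196.5378199 ]
(-10, 0, 0) [258.75023455 221.64356652]
(10, 0, -20) [258.80602026 203.98987682]
(0, 0, -19) [258.7847217  217.35935852]
nutc [259.47784319 219.3022221 ]
top nut [358.48744079 231.30869115] [358.48744079 231.30869115]
[365.39616596 165.0863976 ]
305 115
```

View pics/crop5.png

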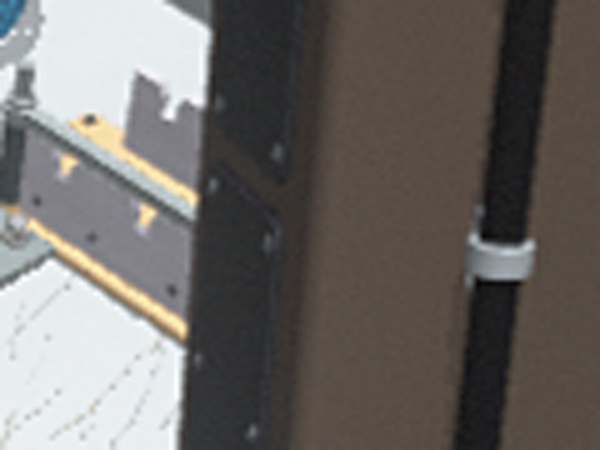

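The fingers shut without touching the nut, and the wrist picture shows the visible tips about 39 mm short of the stated TCP. I open, go lower and try again, watching the force.

>>> arm_command:
  targets:
    - [0,0,0,0,0.65]
    - [0,0,0,0,0.65]
    - [0,0,0,0,0.65]
    - [0,0,0,0,0.65]
    - [0,0,0,0,0.65]

```text
t: 4.3
eef_pos: [431.8, -233.3, 100.4]
tcp_rot: [3.142, 0.0, 0.471]
ft_force: [-0.5, 0.8, 0.1]
opening: 0.367
grip_force: 0.0
```

>>> arm_command:
  targets:
    - [0,0,5,0,0.65]
    - [0,0,10,0,0.65]
    - [0,0,15,0,0.65]
    - [0,0,20,0,0.65]
    - [0,0,25,0,0.65]

```text
t: 4.8
eef_pos: [431.8, -233.3, 74.9]
tcp_rot: [-3.141, 0.0, 0.471]
ft_force: [-0.6, 0.1, -0.1]
opening: 0.646
grip_force: 0.0
```

>>> arm_command:
  targets:
    - [0,0,0,0,0.2]
    - [0,0,0,0,0.2]
    - [0,0,0,0,0.2]
    - [0,0,0,0,0.2]
    - [0,0,0,0,0.2]

```text
t: 5.3
eef_pos: [431.9, -233.2, 75.7]
tcp_rot: [3.141, -0.0, 0.471]
ft_force: [-0.8, 2.2, 0.9]
opening: 0.331
grip_force: 30.0
```

It holds 31.5 mm, which is the nut. I slacken it anticlockwise (negative turn).

>>> arm_command:
  targets:
    - [0,0,0,-8,0.2]
    - [0,0,0,-16,0.2]
    - [0,0,0,-24,0.2]
    - [0,0,0,-32,0.2]
    - [0,0,0,-40,0.2]

```text
t: 5.8
eef_pos: [432.0, -233.3, 75.6]
tcp_rot: [3.141, 0.0, 1.175]
ft_force: [-0.0, 0.9, 1.4]
opening: 0.331
grip_force: 30.0
```

Run:
```python
from h import *
s=env.state(); print(s["tcp_rot"],s["moment"],s["ft_force"],s["opening"],s["joints"][5])
```

```text
[3.14104012e+00 1.39063149e-05 1.17450131e+00] [ 0.08972317 -0.12334786 -0.08729592] [-0.00789332  0.87029091  1.40272543] 0.3306659088788768 -0.23372880737318635
```

>>> arm_command:
  targets:
    - [0,0,0,-8,0.2]
    - [0,0,0,-16,0.2]
    - [0,0,0,-24,0.2]
    - [0,0,0,-32,0.2]
    - [0,0,0,-40,0.2]

```text
t: 6.3
eef_pos: [432.2, -233.3, 75.6]
tcp_rot: [3.141, 0.001, 1.872]
ft_force: [1.1, 1.5, 1.3]
opening: 0.336
grip_force: 30.0
```

>>> arm_command:
  targets:
    - [0,0,0,-6,0.2]
    - [0,0,0,-12,0.2]
    - [0,0,0,-15,0.2]
    - [0,0,0,-18,0.2]

```text
t: 6.7
eef_pos: [432.2, -233.3, 75.7]
tcp_rot: [3.141, 0.001, 2.183]
ft_force: [1.9, 2.3, 0.1]
opening: 0.332
grip_force: 30.0
```

Run:
```python
from h import *
s=env.state(); print(s["tcp_rot"],s["moment"],s["ft_force"],s["opening"],s["joints"][5])
```

```text
[3.14097856e+00 7.07782403e-04 2.18317610e+00] [ 0.34585007 -0.57847565 -0.10658571] [1.91204344 2.3061559  0.14082367] 0.3322094793581703 -1.2424866391075975
```

Turned 98° so far. I continue in small steps to the stop.

>>> arm_command:
  targets:
    - [0,0,0,-3,0.2]
    - [0,0,0,-6,0.2]
    - [0,0,0,-9,0.2]
    - [0,0,0,-12,0.2]
    - [0,0,0,-12,0.2]

```text
t: 7.2
eef_pos: [432.3, -233.2, 75.7]
tcp_rot: [3.141, 0.001, 2.391]
ft_force: [2.2, 2.5, 1.4]
opening: 0.331
grip_force: 30.0
```

Run:
```python
from h import *
s=env.state(); print(s["tcp_rot"],s["moment"],s["ft_force"],s["opening"],s["joints"][5])
```

```text
[3.14114664e+00 8.57141815e-04 2.39138893e+00] [ 0.59957903 -0.64810343  0.07022134] [2.18574326 2.47633795 1.38690666] 0.33109553347363624 -1.4506098437685075
```

>>> arm_command:
  targets:
    - [0,0,0,-3,0.2]
    - [0,0,0,-6,0.2]
    - [0,0,0,-9,0.2]
    - [0,0,0,-12,0.2]
    - [0,0,0,-12,0.2]

```text
t: 7.7
eef_pos: [432.3, -233.2, 75.6]
tcp_rot: [3.141, 0.001, 2.599]
ft_force: [3.4, 3.6, 2.3]
opening: 0.333
grip_force: 30.0
```

Run:
```python
from h import *
s=env.state(); print(s["tcp_rot"],s["moment"],s["ft_force"],s["opening"],s["joints"][5])
```

```text
[3.14127911e+00 8.59464129e-04 2.59948696e+00] [ 0.86127019 -0.8956181   0.0306075 ] [3.43660673 3.57691758 2.33584118] 0.33311676238905286 -1.6586966372098544
```

>>> arm_command:
  targets:
    - [0,0,0,-3,0.2]
    - [0,0,0,-6,0.2]
    - [0,0,0,-9,0.2]
    - [0,0,0,-12,0.2]
    - [0,0,0,-12,0.2]

```text
t: 8.2
eef_pos: [431.9, -233.1, 75.6]
tcp_rot: [3.141, 0.0, 2.807]
ft_force: [2.2, 4.0, 3.0]
opening: 0.346
grip_force: 30.0
```

Run:
```python
from h import *
s=env.state(); print(s["tcp_rot"],s["moment"],s["ft_force"],s["opening"],s["joints"][5])
```

```text
[3.14115726e+00 2.01930702e-04 2.80681285e+00] [ 0.87828768 -0.64780747 -0.65655407] [2.19964515 4.01519825 3.04002107] 0.34571158265943097 -1.866458598988994
```

The moment rose to 0.66 N m, so the nut is at its slack stop. I release, rise and go to the handle.

>>> arm_command:
  targets:
    - [0,0,0,0,0.65]
    - [0,0,0,0,0.65]
    - [0,0,0,0,0.65]
    - [0,0,0,0,0.65]
    - [0,0,0,0,0.65]

```text
t: 8.7
eef_pos: [431.7, -233.4, 75.4]
tcp_rot: [-3.141, -0.0, 2.809]
ft_force: [-0.2, -0.1, 0.9]
opening: 0.641
grip_force: 0.0
```

>>> arm_command:
  targets:
    - [0,0,-35,0,0.65]
    - [0,0,-80,0,0.65]
    - [0,0,-80,-8,0.45]
    - [0,0,-80,-16,0.45]
    - [0,0,-80,-19,0.45]

```text
t: 9.2
eef_pos: [431.8, -233.3, 155.8]
tcp_rot: [-3.141, 0.0, -3.137]
ft_force: [-0.2, 0.4, -1.1]
opening: 0.467
grip_force: 0.0
```

>>> arm_command:
  targets:
    - [0,0,0,0,0.45]
    - [0,0,0,0,0.45]

```text
t: 9.4
eef_pos: [431.8, -233.3, 155.4]
tcp_rot: [-3.142, -0.0, 3.139]
ft_force: [-0.1, 0.9, 0.1]
opening: 0.45
grip_force: 0.0
```

Run:
```python
from h import *
c=snap("wrist"); s=env.state(); print(s["eef_pos"],s["tcp_rot"],s["opening"])
for n,p in dict(nut=(432,-233.5,123),handle=(498,-232.5,136)).items(): print(n,proj(c,p))
cv2.imwrite("pics/c6.png",c["frame"][:,:,::-1])
```

```text
[ 431.80688197 -233.31644412  155.37859292] [-3.14151381e+00 -1.09489925e-04  3.13947042e+00] 0.4524529659832328
nut [258.51035317 199.19049789]
handle [259.705468   275.26869231]
```

View pics/c6.png

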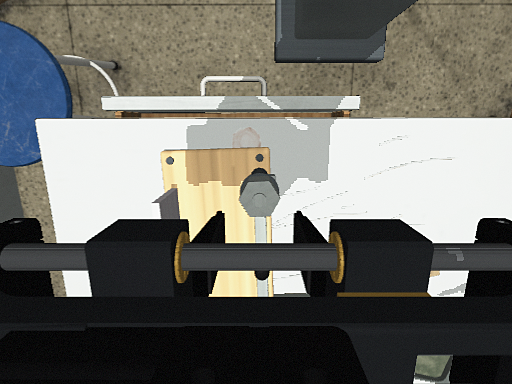

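>>> arm_command:
  targets:
    - [-33,1,0,0,0.45]
    - [-65,2,0,0,0.45]
    - [-65,2,30,0,0.45]
    - [-65,2,60,0,0.45]
    - [-65,2,82,0,0.45]

```text
t: 9.95
eef_pos: [496.5, -230.9, 71.6]
tcp_rot: [3.141, -0.001, 3.14]
ft_force: [0.4, -0.4, 0.8]
opening: 0.448
grip_force: 0.0
```

>>> arm_command:
  targets:
    - [0,0,0,0,0.05]
    - [0,0,0,0,0.05]
    - [0,0,0,0,0.05]
    - [0,0,0,0,0.05]
    - [0,0,0,0,0.05]

```text
t: 10.45
eef_pos: [497.3, -231.1, 74.5]
tcp_rot: [-3.141, 0.001, 3.141]
ft_force: [1.5, 3.8, 5.4]
opening: 0.136
grip_force: 30.0
```

>>> arm_command:
  targets:
    - [-0.3,12,0,4,0.05]
    - [-1,25,0,8.5,0.05]
    - [-3,37,0,13,0.05]
    - [-6,49,0,17,0.05]
    - [-9,61,0,21.5,0.05]

```text
t: 10.95
eef_pos: [506.8, -170.6, 74.4]
tcp_rot: [-3.141, 0.003, 2.763]
ft_force: [3.3, -3.3, 0.6]
opening: 0.145
grip_force: 3.0
```

Run:
```python
from h import *
s=env.state(); print(s["eef_pos"],s["tcp_rot"],s["ft_force"])
p=s["eef_pos"];P=np.array([662,-225.5]);a=s["tcp_rot"][2]
Rm=np.array([[np.cos(a),np.sin(a)],[np.sin(a),-np.cos(a)]])
for f in (.375,.45,.525,.6,.675,.75,.8):
    q=P+165*np.array([-np.cos(f-.035),np.sin(f-.035)]); print(f,(Rm.T@(q-p[:2])).round(1))
```

```text
[ 506.78758485 -170.55308495   74.44677094] [-3.14100550e+00  3.00486419e-03  2.76288043e+00] [ 3.27529138 -3.25172166  0.6358855 ]
0.375 [ 0.3 -0.1]
0.45 [ 0.4 12.3]
0.525 [-0.6 24.7]
0.6 [-2.4 36.9]
0.675 [-5.1 49. ]
0.75 [-8.8 60.8]
0.8 [-11.7  68.5]
```

The grip has slackened to 3 N, which is the announced event. The pin is still between the fingers, so I wait briefly and go on.

>>> arm_command:
  targets:
    - [0,0,0,0,0.05]
    - [0,0,0,0,0.05]
    - [0,0,0,0,0.05]
    - [0,0,0,0,0.05]

```text
t: 11.35
eef_pos: [506.5, -171.1, 74.3]
tcp_rot: [-3.141, 0.002, 2.768]
ft_force: [2.9, 0.5, 7.1]
opening: 0.139
grip_force: 30.0
```

>>> arm_command:
  targets:
    - [0,12,0,4,0.05]
    - [-1,25,0,8.5,0.05]
    - [-2,37,0,13,0.05]
    - [-5,49,0,17,0.05]
    - [-10,64,0,22,0.05]

```text
t: 11.85
eef_pos: [539.5, -115.6, 74.4]
tcp_rot: [3.141, 0.002, 2.381]
ft_force: [3.1, -5.1, 5.3]
opening: 0.14
grip_force: 30.0
```

>>> arm_command:
  targets:
    - [0,0,0,0,0.05]
    - [0,0,0,0,0.45]
    - [0,0,0,0,0.45]
    - [0,0,0,0,0.45]
    - [0,0,0,0,0.45]

```text
t: 12.35
eef_pos: [538.2, -114.7, 73.2]
tcp_rot: [-3.141, -0.001, 2.382]
ft_force: [0.2, -0.7, -0.2]
opening: 0.415
grip_force: 0.0
```

The bar is at about 0.77 rad. I rise and go over to the strops.

>>> arm_command:
  targets:
    - [0,0,-45,0,0.45]
    - [0,0,-90,0,0.6]
    - [0,0,-127,0,0.8]
    - [39,25,-127,0,0.8]
    - [78,51,-127,0,0.8]

```text
t: 12.85
eef_pos: [517.0, -23.6, 201.3]
tcp_rot: [3.141, 0.001, 2.38]
ft_force: [0.8, 0.5, 0.1]
opening: 0.727
grip_force: 0.0
```

>>> arm_command:
  targets:
    - [40,26,0,0,0.8]
    - [80,52,0,0,0.8]
    - [120,79,0,0,0.8]
    - [160,105,0,0,0.8]
    - [200,131,0,-8,0.8]

```text
t: 13.35
eef_pos: [461.5, 210.5, 200.4]
tcp_rot: [-3.141, 0.0, 2.523]
ft_force: [0.3, -0.1, 0.0]
opening: 0.8
grip_force: 0.0
```

Run:
```python
from h import *
s=env.state(); p=s["eef_pos"];a=s["tcp_rot"][2]
print(p,a,s["joints"])
Rm=np.array([[np.cos(a),np.sin(a)],[np.sin(a),-np.cos(a)]]); print(Rm.T@(np.array([440,300])-p[:2]))
```

```text
[461.49769985 210.54534988 200.43787793] 2.5227716312085944 [ 2.97804122e-01  2.97263403e-01  1.81045769e+00 -1.33749962e-04
  1.03398402e+00 -6.54102774e-01]
[69.4016543  60.39615805]
```

>>> arm_command:
  targets:
    - [0,0,0,-8.5,0.8]
    - [0,0,0,-17,0.8]
    - [0,0,0,-17,0.8]
    - [0,0,0,-17,0.8]

```text
t: 13.75
eef_pos: [462.3, 208.7, 200.3]
tcp_rot: [-3.141, -0.0, 2.814]
ft_force: [0.1, -0.0, -1.1]
opening: 0.802
grip_force: 0.0
```

Run:
```python
from h import *
c=snap("wrist","pics/c7.png"); s=env.state(); print(s["eef_pos"],s["tcp_rot"])
hsv=cv2.cvtColor(c["frame"],cv2.COLOR_RGB2HSV)
m=cv2.inRange(hsv,(8,90,90),(24,255,255)); m=cv2.morphologyEx(m,cv2.MORPH_OPEN,np.ones((3,3),np.uint8)); m=cv2.morphologyEx(m,cv2.MORPH_CLOSE,np.ones((9,9),np.uint8))
for k in cv2.findContours(m,cv2.RETR_EXTERNAL,cv2.CHAIN_APPROX_NONE)[0]:
    if cv2.contourArea(k)<400: continue
    b=cv2.boxPoints(cv2.minAreaRect(k)); w=np.array([onz(c,*q,36)[:2] for q in b]); print(cv2.minAreaRect(k)); print(w.round(1).tolist(), w.mean(0).round(1), [round(float(np.linalg.norm(w[i]-w[i-1])),1) for i in range(2)])
```

```text
[462.40637002 208.62572113 200.35568847] [-3.14137936e+00 -1.25037101e-04  2.81386773e+00]
((301.8223571777344, 148.97244262695312), (64.13191986083984, 27.5565185546875), 88.80650329589844)
[[406.7, 265.4], [417.1, 298.5], [497.1, 277.3], [486.1, 242.4]] [451.7 270.9] [82.7, 34.7]
((377.5028076171875, 121.48849487304688), (28.695392608642578, 69.57032775878906), 13.706960678100586)
[[476.5, 335.9], [402.5, 375.5], [421.3, 406.3], [496.8, 368.2]] [449.3 371.5] [38.1, 84.0]
((480.75006103515625, 49.25001907348633), (18.384777069091797, 48.790367126464844), 45.0)
[[408.3, 479.5], [383.7, 524.4], [402.7, 537.1], [428.1, 492.1]] [405.7 508.3] [23.4, 51.2]
```

View pics/c7.png

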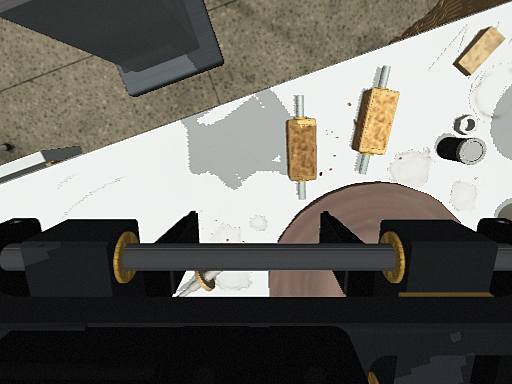

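The wrist view shows strop B at (301,149), already knocked aside, strop A at (377,121) and the canister at (462,150). I take the spindle ends for exact poses.

```bash
cat > go.py <<'E'
from h import *
def rel(x,y,z=None):
    s=env.state(); p=s["eef_pos"];a=s["tcp_rot"][2]
    Rm=np.array([[np.cos(a),np.sin(a)],[np.sin(a),-np.cos(a)]]); print("pose",p.round(1),np.degrees(a).round(2),"rel",(Rm.T@(np.array([x,y])-p[:2])).round(1), None if z is None else round(p[2]-z,1))
E
python3 - <<'E'
from go import *
c=snap("wrist")
for a,b in [((299.5,96),(303,198)),((386,66),(363,172.5))]:
    A=onz(c,*a,18)[:2];B=onz(c,*b,18)[:2]; d=B-A; print((A+B)/2,np.linalg.norm(d),np.degrees(np.arctan2(d[1],d[0]))%180)
    rel(*((A+B)/2))
E
```

```text
[453.16628152 272.43164434] 137.70129927641295 165.25917086087773
pose [462.5 208.6 200.4] 161.25 rel [29.3 57.5] None
[449.15304235 374.33243302] 138.37234148210945 153.98468666948864
pose [462.5 208.6 200.4] 161.25 rel [ 65.9 152.7] None
```

>>> arm_command:
  targets:
    - [15,29,10,-4,0.8]
    - [29,57.5,50,-4,0.8]
    - [29,57.5,90,-4,0.8]
    - [29,57.5,120,-4,0.8]
    - [29,57.5,120,-4,0.8]

```text
t: 14.35
eef_pos: [451.5, 271.7, 77.3]
tcp_rot: [-3.138, -0.005, 2.886]
ft_force: [-1.0, -0.1, 0.1]
opening: 0.799
grip_force: 0.0
```

Run:
```python
from go import *
rel(453.2,272.4)
c=snap("wrist","pics/c8.png")
hsv=cv2.cvtColor(c["frame"],cv2.COLOR_RGB2HSV)
m=cv2.inRange(hsv,(8,90,90),(24,255,255)); m=cv2.morphologyEx(m,cv2.MORPH_OPEN,np.ones((3,3),np.uint8)); m=cv2.morphologyEx(m,cv2.MORPH_CLOSE,np.ones((9,9),np.uint8))
for k in cv2.findContours(m,cv2.RETR_EXTERNAL,cv2.CHAIN_APPROX_NONE)[0]:
    if cv2.contourArea(k)<400: continue
    print(cv2.minAreaRect(k),cv2.boundingRect(k))
T=c["T"]@np.linalg.inv(np.array(c["hand_eye"]))
```

```text
pose [451.5 271.7  77.3] 165.35 rel [-1.5  1.1] None
((260.0, 193.5), (89.0, 40.0), 90.0) (240, 149, 41, 90)
((366.1999816894531, 162.90000915527344), (47.750389099121094, 96.44947052001953), 18.434947967529297) (339, 116, 64, 96)
```

View pics/c8.png

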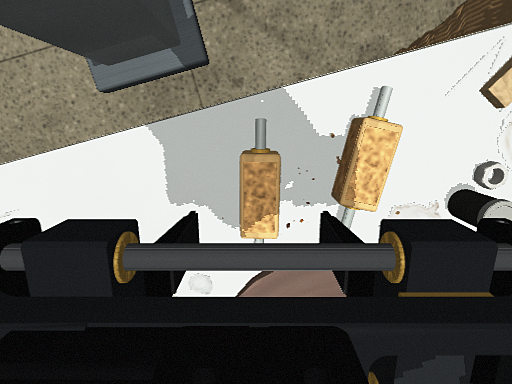

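Aligned (block centred at column 260 between the fingers). I descend in steps.

>>> arm_command:
  targets:
    - [-1,0.5,30,0,0.65]
    - [-1.5,1,60,0,0.65]
    - [-1.5,1,80,0,0.65]
    - [-1.5,1,92,0,0.65]
    - [-1.5,1,92,0,0.65]

```text
t: 14.9
eef_pos: [455.3, 273.1, -11.4]
tcp_rot: [-3.141, -0.0, 2.887]
ft_force: [-0.2, 0.2, 1.2]
opening: 0.652
grip_force: 0.0
```

>>> arm_command:
  targets:
    - [0,0,4,0,0.65]
    - [0,0,8,0,0.65]
    - [0,0,11,0,0.65]
    - [0,0,11,0,0.65]

```text
t: 15.3
eef_pos: [454.9, 273.3, -22.5]
tcp_rot: [-3.142, 0.0, 2.888]
ft_force: [0.0, 0.6, -0.2]
opening: 0.652
grip_force: 0.0
```

>>> arm_command:
  targets:
    - [0,0,0,0,0.1]
    - [0,0,0,0,0.1]
    - [0,0,0,0,0.1]
    - [0,0,0,0,0.1]
    - [0,0,0,0,0.1]

```text
t: 15.8
eef_pos: [454.9, 273.2, -22.5]
tcp_rot: [-3.141, 0.0, 2.888]
ft_force: [-0.1, -1.2, 2.3]
opening: 0.374
grip_force: 30.0
```

Gripped (35.5 mm wide, 30 N). I lift and carry it to the rack.

>>> arm_command:
  targets:
    - [0,0,-40,0,0.1]
    - [0,0,-85,0,0.1]
    - [0,0,-130,0,0.1]
    - [0,0,-172,0,0.1]
    - [-11,-42,-172,0,0.1]

```text
t: 16.3
eef_pos: [457.4, 232.8, 154.3]
tcp_rot: [3.136, 0.008, 2.892]
ft_force: [0.8, -0.3, -1.3]
opening: 0.379
grip_force: 30.0
```

>>> arm_command:
  targets:
    - [-11,-43,0,8,0.1]
    - [-22,-87,0,16,0.1]
    - [-34,-131,0,24,0.1]
    - [-45,-175,0,32,0.1]
    - [-57,-219,0,40,0.1]

```text
t: 16.8
eef_pos: [454.7, 1.9, 149.4]
tcp_rot: [-3.142, 0.0, 2.184]
ft_force: [1.6, -0.0, -1.2]
opening: 0.378
grip_force: 30.0
```

Run:
```python
from go import *
rel(560,-275); s=env.state();print(s["opening"],s["grip_force"])
```

```text
pose [454.7   1.9 149.4] 125.16 rel [-287.   -73.4] None
0.37811319487436146 29.992913603782654
```

>>> arm_command:
  targets:
    - [-46,-4,0,7,0.1]
    - [-93,-8,0,14,0.1]
    - [-139,-12,0,21,0.1]
    - [-186,-16,0,28,0.1]
    - [-232,-20,0,33.2,0.1]

```text
t: 17.3
eef_pos: [574.1, -198.8, 149.2]
tcp_rot: [-3.141, -0.0, 1.605]
ft_force: [0.7, 1.2, -1.0]
opening: 0.372
grip_force: 30.0
```

Run:
```python
from go import *
rel(618.8,-281)
```

```text
pose [ 574.1 -198.8  149.2] 91.98 rel [-83.7  41.8] None
```

>>> arm_command:
  targets:
    - [-42,21,0,0,0.1]
    - [-84,42,0,0,0.1]
    - [-84,42,0,0,0.1]
    - [-84,42,0,0,0.1]

```text
t: 17.7
eef_pos: [618.4, -279.7, 148.3]
tcp_rot: [-3.14, -0.001, 1.609]
ft_force: [-0.6, 0.7, -1.0]
opening: 0.377
grip_force: 30.0
```

Run:
```python
from go import *
rel(618.8,-281)
c=snap("wrist","pics/c9.png")
th=.034;o=np.array([548.8,-283.4])
for rx in(-70,0,70):
  for ry in(-50,50,58): 
    p=o+np.array([rx*np.cos(th)-ry*np.sin(th),rx*np.sin(th)+ry*np.cos(th)]); print(rx,ry,proj(c,(*p,80)).round(1),proj(c,(*p,57)).round(1))
```

```text
pose [ 618.4 -279.7  148.3] 92.2 rel [-1.3  0.3] None
-70 -50 [124.1 236.4] [133.5 228.3]
-70 50 [113.2 138.5] [124.2 137.2]
-70 58 [112.2 129.9] [123.4 129.3]
0 -50 [191.6 236.8] [196.3 228.7]
0 50 [186.4 138.9] [191.9 137.6]
0 58 [186.  130.4] [191.5 129.7]
70 -50 [259.1 237.2] [259.1 229.1]
70 50 [259.7 139.4] [259.7 138. ]
70 58 [259.8 130.8] [259.8 130.1]
```

View pics/c9.png

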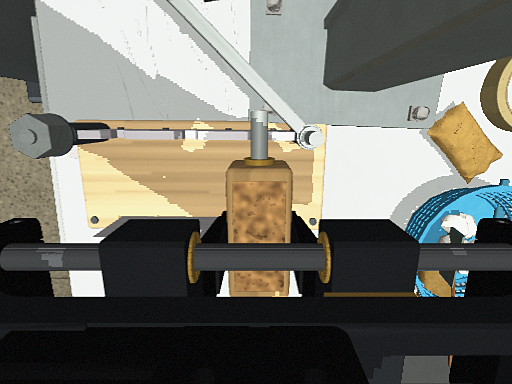

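The +y cheek runs across at rows 128-140, the nut is at (42,135), the pivot at (310,137), and the held strop points at the third slot. I locate the cheek's slots by brightness profile.

Run:
```python
from go import *
c=snap("wrist"); g=c["frame"].astype(int)
for v in (126,128,130,132,134,136,138,140):
    r=g[v]; print(v,' '.join(f"{(r[u].sum()//3)}{'y' if r[u,0]-r[u,2]>40 else ''}" for u in range(92,132,2)),'|',' '.join(f"{(r[u].sum()//3)}{'y' if r[u,0]-r[u,2]>40 else ''}" for u in range(170,212,2)))
```

```text
126 34 32 34 28 31 30 29 24 111y 172y 166y 163y 167y 170y 171y 169y 168y 166y 165y 165y | 174y 174y 173y 173y 174y 172y 172y 174y 175y 172y 170y 236y 227y 227y 228y 229y 228y 229y 231y 234y 239y
128 29 31 26 28 27 29 25 29 16 146y 178y 171y 179y 68 44 34 108y 174y 169y 172y | 176y 173y 171y 173y 170y 173y 172y 172y 170y 169y 159y 233y 233y 235y 237y 236y 234y 232y 229y 229y 230y
130 51 76 73 102 107 110 111 109 103 104 101 94 93 128 127 129 126 124 97 89 | 95 92 94 91 93 92 91 90 75 70 64 65 65 77 85 101 108 104 102 101 102
132 202 202 201 204 162 130 132 133 137 127 84 90 74 216 206 210 197 208 208 211 | 220 221 144 128 121 178 120 70 255 255 255 255 255 187 244 250 250 251 250 212 194
134 195 196 197 196 169 131 128 129 130 140 78 91 76 205 206 206 180 200 199 197 | 204 207 149 127 177 183 115 76 252 248 247 248 253 181 238 249 248 249 225 206 212
136 197 194 196 194 176 124 127 125 127 132 85 90 75 199 206 205 180 199 199 201 | 201 206 152 127 173 184 113 73 255 248 247 247 253 180 238 249 248 224 206 211 210
138 206 206 207 205 201 121 133 131 131 120 81 75 97 176y 186 187y 172 202 201 201 | 203 206 162 110 163 174 113 68 253 251 251 250 253 191 238 248 249 226 210 209 213
140 20 18 19 17 18 15 14 3 102y 177y 174y 173y 173y 172y 169y 170y 169y 167y 166y 177y | 191y 192y 178y 178y 176y 176y 174y 238y 227y 224y 225y 223y 224y 225y 233 250 224 214 204 204 205
```

Slots are within about 1 mm of prediction. I lower into seat 3.

>>> arm_command:
  targets:
    - [0,0,35,-0.2,0.1]
    - [0,0,70,-0.2,0.1]
    - [0,0,95,-0.2,0.1]
    - [0,0,105,-0.2,0.1]
    - [0,0,105,-0.2,0.1]

```text
t: 18.3
eef_pos: [618.5, -278.2, 43.8]
tcp_rot: [-3.14, -0.001, 1.615]
ft_force: [0.8, -0.1, -0.6]
opening: 0.379
grip_force: 30.0
```

>>> arm_command:
  targets:
    - [0,0,5,0,0.1]
    - [0,0,10,0,0.1]
    - [0,0,15,0,0.1]
    - [0,0,15,0,0.1]

```text
t: 18.7
eef_pos: [618.7, -279.1, 29.2]
tcp_rot: [-3.141, -0.0, 1.614]
ft_force: [0.6, 0.4, -2.1]
opening: 0.373
grip_force: 30.0
```

>>> arm_command:
  targets:
    - [0,0,3,0.5,0.1]
    - [0,0,6,0.5,0.1]
    - [0,0,8,0.5,0.1]
    - [0,0,9,0.5,0.1]
    - [0,0,9,0.5,0.1]

```text
t: 19.2
eef_pos: [619.0, -279.3, 21.3]
tcp_rot: [3.141, 0.0, 1.605]
ft_force: [-2.4, 2.4, 7.1]
opening: 0.378
grip_force: 30.0
```

Contact at the expected depth. I release and rise.

>>> arm_command:
  targets:
    - [0,0,0,0,0.58]
    - [0,0,0,0,0.58]
    - [0,0,0,0,0.58]
    - [0,0,0,0,0.58]

```text
t: 19.6
eef_pos: [618.9, -279.2, 20.3]
tcp_rot: [-3.141, 0.0, 1.605]
ft_force: [0.2, 0.2, -0.4]
opening: 0.573
grip_force: 0.0
```

>>> arm_command:
  targets:
    - [0,0,-20,0,0.58]
    - [0,0,-60,0,0.6]
    - [0,0,-105,0,0.6]
    - [0,0,-150,0,0.6]
    - [0,0,-180,0,0.6]

```text
t: 20.1
eef_pos: [619.4, -279.5, 204.0]
tcp_rot: [3.139, 0.002, 1.605]
ft_force: [1.0, -0.6, 0.2]
opening: 0.598
grip_force: 0.0
```

Run:
```python
from go import *
rel(470,350)
c=snap("wrist"); g=c["frame"]
hsv=cv2.cvtColor(g,cv2.COLOR_RGB2HSV)
th=.034;o=np.array([548.8,-283.4])
for ry in (40,50,58,70):
    p=o+np.array([70*np.cos(th)-ry*np.sin(th),70*np.sin(th)+ry*np.cos(th)]); print(ry,proj(c,(*p,67)).round(1),proj(c,(*p,80)).round(1))
u=int(proj(c,(*p,67))[0]);v=int(proj(c,(*p,67))[1])
cv2.imwrite("pics/c10.png",cv2.resize(g[max(0,v-30):v+110,u-90:u+80,::-1],None,fx=4,fy=4,interpolation=cv2.INTER_CUBIC)); print(u-90,max(0,v-30))
```

```text
pose [ 619.4 -279.5  204. ] 91.98 rel [ 634.3 -127.6] None
40 [258.2 144.2] [258.2 145.1]
50 [258.2 135.7] [258.2 136.3]
58 [258.2 128.8] [258.2 129.1]
70 [258.2 118.3] [258.2 118.2]
168 88
```

View pics/c10.png

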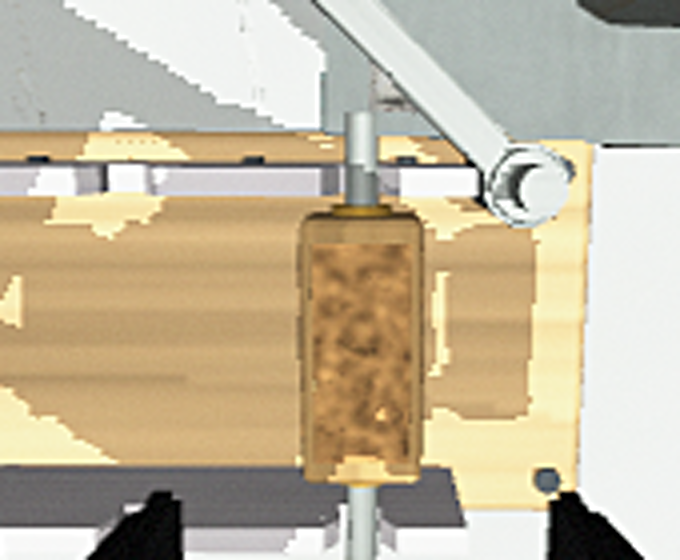

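Seated with both spindle ends in their slots. Now strop A.

>>> arm_command:
  targets:
    - [46,-10,0,0,0.65]
    - [92,-21,0,0,0.65]
    - [138,-31,0,0,0.65]
    - [184,-41,0,0,0.65]
    - [230,-52,0,0,0.65]

```text
t: 20.65
eef_pos: [558.2, -49.5, 200.2]
tcp_rot: [3.142, 0.0, 1.605]
ft_force: [0.8, 0.1, 0.1]
opening: 0.649
grip_force: 0.0
```

>>> arm_command:
  targets:
    - [46,-10,0,-8,0.65]
    - [92,-21,0,-16,0.65]
    - [138,-31,0,-24,0.65]
    - [184,-41,0,-32,0.65]
    - [230,-52,0,-40,0.65]

```text
t: 21.15
eef_pos: [498.4, 178.6, 200.3]
tcp_rot: [3.141, 0.0, 2.309]
ft_force: [1.2, 0.1, 0.2]
opening: 0.646
grip_force: 0.0
```

Run:
```python
from go import *
rel(465,350)
```

```text
pose [498.4 178.6 200.3] 132.3 rel [149.2  90.6] None
```

>>> arm_command:
  targets:
    - [40,24,0,-8,0.7]
    - [80,48,0,-16,0.7]
    - [120,72,0,-22,0.7]
    - [149,90,0,-22,0.7]
    - [149,90,0,-22,0.7]

```text
t: 21.65
eef_pos: [465.2, 351.3, 199.8]
tcp_rot: [3.141, -0.0, 2.691]
ft_force: [0.1, -0.7, -0.0]
opening: 0.701
grip_force: 0.0
```

>>> arm_command:
  targets:
    - [0,0,0,0,0.7]

```text
t: 21.75
eef_pos: [465.9, 348.2, 199.9]
tcp_rot: [-3.141, -0.0, 2.689]
ft_force: [-0.5, -0.8, -0.0]
opening: 0.702
grip_force: 0.0
```

```bash
cat > strop.py <<'E'
from go import *
c=snap("wrist"); hsv=cv2.cvtColor(c["frame"],cv2.COLOR_RGB2HSV)
m=cv2.inRange(hsv,(8,90,90),(24,255,255)); m=cv2.morphologyEx(m,cv2.MORPH_OPEN,np.ones((3,3),np.uint8)); m=cv2.morphologyEx(m,cv2.MORPH_CLOSE,np.ones((9,9),np.uint8))
for k in cv2.findContours(m,cv2.RETR_EXTERNAL,cv2.CHAIN_APPROX_NONE)[0]:
    if cv2.contourArea(k)<700: continue
    (cc,wh,an)=cv2.minAreaRect(k); b=cv2.boxPoints((cc,wh,an)); w=np.array([onz(c,*q,30)[:2] for q in b]); e=[w[1]-w[0],w[2]-w[1]]; l=max(e,key=np.linalg.norm)
    print(np.round(cc),np.round(wh),w.mean(0).round(1),[round(float(np.linalg.norm(x)),1) for x in e],"axis",np.degrees(np.arctan2(l[1],l[0]))%180); rel(*w.mean(0))
E
python3 strop.py
```

```text
[271. 151.] [28. 65.] [449.2 373.5] [85.6, 35.5] axis 151.9312157045348
pose [466.2 347.5 200.1] 153.99 rel [26.7 15.9] None
```

>>> arm_command:
  targets:
    - [14,8,20,0,0.7]
    - [27,16,55,0,0.7]
    - [27,16,95,0,0.7]
    - [27,16,122,0,0.7]
    - [27,16,122,0,0.7]

```text
t: 22.3
eef_pos: [448.1, 371.9, 75.4]
tcp_rot: [-3.136, -0.003, 2.686]
ft_force: [0.3, -0.3, 0.5]
opening: 0.701
grip_force: 0.0
```

>>> arm_command:
  targets:
    - [0,0,0,0,0.7]

```text
t: 22.4
eef_pos: [449.8, 373.4, 79.0]
tcp_rot: [-3.141, 0.0, 2.686]
ft_force: [0.5, -0.0, 0.3]
opening: 0.697
grip_force: 0.0
```

```bash
cp strop.py s2.py; echo '
    print(cv2.boundingRect(k))
rel(449.2,374.3)
for x in (70,40): print(proj(c,(c["T"]@np.linalg.inv(np.array(c["hand_eye"]))@np.array([x,0,59,1]))[:3]))
g=c["frame"].sum(2)//3; print([list(map(int,g[v,235:285:2])) for v in (125,135)])' >> s2.py; python3 s2.py
```

```text
[259. 191.] [88. 40.] [448.5 374.1] [35.7, 84.0] axis 154.92871129362436
pose [450.1 373.8  79.8] 153.92 rel [ 1.5 -0.5] None
(239, 147, 41, 89)
pose [450.1 373.8  79.8] 153.92 rel [1. 0.] None
[259.05036788 116.49395531]
[258.99839406 149.80284417]
[[183, 184, 182, 182, 184, 183, 182, 182, 183, 191, 109, 125, 158, 154, 128, 90, 190, 184, 185, 182, 184, 181, 183, 182, 182], [183, 185, 181, 183, 184, 185, 181, 183, 183, 190, 109, 126, 160, 153, 122, 115, 186, 182, 182, 184, 182, 187, 182, 182, 183]]
```

>>> arm_command:
  targets:
    - [0,0,30,0,0.65]
    - [1,0,60,0,0.65]
    - [1,0,80,0,0.65]
    - [1,0,92,0,0.65]
    - [1,0,98,0,0.65]

```text
t: 22.95
eef_pos: [448.8, 374.6, -19.2]
tcp_rot: [3.141, 0.001, 2.687]
ft_force: [0.3, -0.2, 0.6]
opening: 0.652
grip_force: 0.0
```

>>> arm_command:
  targets:
    - [0,0,3,0,0.65]
    - [0,0,4,0,0.65]
    - [0,0,4,0,0.1]
    - [0,0,4,0,0.1]
    - [0,0,4,0,0.1]

```text
t: 23.45
eef_pos: [448.4, 374.7, -23.2]
tcp_rot: [3.141, 0.0, 2.687]
ft_force: [0.5, 0.5, 0.2]
opening: 0.447
grip_force: 0.0
```

>>> arm_command:
  targets:
    - [0,0,0,0,0.1]
    - [0,0,0,0,0.1]
    - [0,0,0,0,0.1]

```text
t: 23.75
eef_pos: [448.3, 374.6, -23.4]
tcp_rot: [3.141, 0.0, 2.687]
ft_force: [-0.7, -0.4, 3.6]
opening: 0.376
grip_force: 29.9
```

>>> arm_command:
  targets:
    - [0,0,-40,0,0.1]
    - [0,0,-85,0,0.1]
    - [0,0,-130,0,0.1]
    - [0,0,-173,0,0.1]
    - [-26,-38,-173,0,0.1]

```text
t: 24.25
eef_pos: [456.7, 332.7, 154.6]
tcp_rot: [3.133, 0.005, 2.691]
ft_force: [0.9, -0.7, -2.2]
opening: 0.374
grip_force: 29.9
```

>>> arm_command:
  targets:
    - [-26,-38,0,8,0.1]
    - [-53,-77,0,16,0.1]
    - [-80,-115,0,24,0.1]
    - [-106,-154,0,32,0.1]
    - [-133,-192,0,40,0.1]

```text
t: 24.75
eef_pos: [489.9, 96.3, 149.4]
tcp_rot: [-3.141, -0.0, 1.984]
ft_force: [1.3, -0.3, -1.8]
opening: 0.374
grip_force: 29.9
```

Run:
```python
from go import *
rel(548.2,-281.8); s=env.state();print(s["opening"],s["grip_force"])
```

```text
pose [489.9  96.3 149.4] 113.66 rel [-369.7  -98.3] None
0.3744745479038131 29.901452958583832
```

>>> arm_command:
  targets:
    - [-46,-12,0,6,0.1]
    - [-92,-24,0,12,0.1]
    - [-138,-37,0,18,0.1]
    - [-184,-49,0,21.7,0.1]
    - [-230,-61,0,21.7,0.1]

```text
t: 25.25
eef_pos: [527.7, -138.8, 149.3]
tcp_rot: [-3.141, -0.0, 1.608]
ft_force: [0.8, 0.7, -1.7]
opening: 0.379
grip_force: 29.9
```

Run:
```python
from go import *
rel(548.2,-281.8); s=env.state();print(s["opening"],s["grip_force"])
```

```text
pose [ 527.7 -138.8  149.3] 92.13 rel [-143.6   15.2] None
0.37896371141290985 29.907171428203583
```

>>> arm_command:
  targets:
    - [-46,5,0,-0.2,0.1]
    - [-92,10,0,-0.2,0.1]
    - [-143.5,15,0,-0.2,0.1]
    - [-143.5,15,0,-0.2,0.1]
    - [-143.5,15,0,-0.2,0.1]

```text
t: 25.75
eef_pos: [548.1, -280.5, 148.6]
tcp_rot: [-3.141, -0.001, 1.612]
ft_force: [0.8, 1.2, -2.0]
opening: 0.38
grip_force: 29.9
```

Run:
```python
from go import *
rel(548.2,-281.8); s=env.state();print(s["opening"],s["grip_force"])
c=snap("wrist"); g=c["frame"].astype(int)
th=.034;o=np.array([548.8,-283.4])
for rx in(-70,0,70):
  for ry in(50,58): 
    p=o+np.array([rx*np.cos(th)-ry*np.sin(th),rx*np.sin(th)+ry*np.cos(th)]); print(rx,ry,proj(c,(*p,80)).round(1))
for v in (132,134,136,138): print(v,[int(x) for x in g[v,166:206].sum(1)//3])
for v in (113,120,130,140,150): print(v,[int(x) for x in g[v,240:280].sum(1)//3])
```

```text
pose [ 548.1 -280.5  148.6] 92.36 rel [-1.4  0.1] None
0.37976042109724545 29.905485212802887
-70 50 [187.1 140.5]
-70 58 [186.6 131.9]
0 50 [260.2 141.1]
0 58 [260.3 132.6]
70 50 [333.4 141.8]
70 58 [334.  133.2]
132 [193, 188, 190, 189, 190, 190, 189, 195, 158, 122, 116, 119, 119, 118, 120, 131, 106, 83, 78, 140, 222, 233, 228, 228, 225, 221, 255, 255, 255, 255, 197, 139, 111, 132, 143, 143, 140, 141, 140, 139]
134 [206, 206, 207, 205, 205, 206, 208, 212, 167, 126, 124, 127, 129, 129, 129, 131, 136, 95, 75, 101, 204, 217, 213, 208, 253, 254, 251, 249, 251, 236, 186, 170, 222, 253, 252, 251, 251, 251, 250, 251]
136 [206, 206, 202, 206, 204, 203, 207, 212, 185, 141, 131, 128, 130, 130, 133, 134, 115, 93, 79, 102, 206, 216, 208, 251, 253, 250, 248, 248, 250, 249, 199, 168, 221, 250, 249, 247, 248, 248, 248, 248]
138 [208, 206, 207, 205, 206, 206, 207, 213, 181, 133, 118, 120, 126, 127, 125, 123, 112, 90, 78, 63, 203, 222, 212, 252, 254, 251, 249, 249, 251, 250, 196, 167, 193, 250, 250, 247, 248, 248, 249, 251]
113 [243, 242, 242, 242, 243, 242, 242, 242, 242, 242, 242, 242, 243, 242, 
[... 245 characters left out ...]
36, 202, 207, 189, 175, 161, 101, 248, 250, 246, 246, 245, 246, 245, 244, 244, 245, 244]
130 [171, 180, 179, 179, 179, 179, 179, 178, 178, 178, 185, 124, 99, 111, 121, 128, 137, 150, 158, 165, 162, 160, 148, 138, 135, 121, 117, 102, 107, 232, 237, 236, 237, 236, 236, 235, 237, 236, 235, 237]
140 [215, 214, 212, 213, 212, 212, 213, 220, 147, 116, 124, 89, 101, 116, 121, 132, 141, 146, 153, 167, 166, 156, 146, 137, 128, 119, 115, 102, 101, 138, 143, 134, 186, 209, 207, 254, 255, 254, 254, 253]
150 [174, 174, 172, 175, 174, 175, 174, 172, 173, 175, 184, 123, 100, 111, 125, 132, 139, 145, 154, 167, 158, 153, 144, 134, 131, 122, 114, 93, 108, 172, 178, 174, 175, 176, 175, 172, 173, 171, 172, 173]
```

>>> arm_command:
  targets:
    - [-1,0,35,0.4,0.1]
    - [-1,0,70,0.4,0.1]
    - [-1,0,95,0.4,0.1]
    - [-1,0,105,0.4,0.1]
    - [-1,0,105,0.4,0.1]

```text
t: 26.3
eef_pos: [548.4, -279.3, 43.7]
tcp_rot: [-3.14, -0.001, 1.608]
ft_force: [0.1, -0.9, -0.9]
opening: 0.378
grip_force: 29.9
```

>>> arm_command:
  targets:
    - [0,0,5,0.2,0.1]
    - [0,0,10,0.2,0.1]
    - [0,0,15,0.2,0.1]
    - [0,0,15,0.2,0.1]

```text
t: 26.7
eef_pos: [548.5, -280.6, 29.2]
tcp_rot: [-3.141, -0.0, 1.604]
ft_force: [0.6, -0.1, -1.7]
opening: 0.378
grip_force: 29.9
```

>>> arm_command:
  targets:
    - [0,0,3,0,0.1]
    - [0,0,6,0,0.1]
    - [0,0,8,0,0.1]
    - [0,0,9,0,0.1]
    - [0,0,9,0,0.1]

```text
t: 27.2
eef_pos: [548.6, -280.7, 20.6]
tcp_rot: [-3.142, 0.0, 1.604]
ft_force: [-1.2, 1.3, 0.7]
opening: 0.377
grip_force: 29.9
```

>>> arm_command:
  targets:
    - [0,0,1,0,0.1]
    - [0,0,1,0,0.1]
    - [0,0,1,0,0.58]
    - [0,0,1,0,0.58]
    - [0,0,1,0,0.58]

```text
t: 27.7
eef_pos: [548.7, -280.7, 19.3]
tcp_rot: [3.142, 0.0, 1.604]
ft_force: [-0.7, -0.6, -1.6]
opening: 0.555
grip_force: 0.0
```

>>> arm_command:
  targets:
    - [0,0,0,0,0.58]
    - [0,0,-20,0,0.58]
    - [0,0,-60,0,0.6]
    - [0,0,-105,0,0.6]
    - [0,0,-150,0,0.6]

```text
t: 28.2
eef_pos: [548.4, -280.4, 170.8]
tcp_rot: [-3.141, -0.0, 1.604]
ft_force: [0.3, -0.3, 0.4]
opening: 0.599
grip_force: 0.0
```

Run:
```python
from go import *
c=snap("wrist"); g=c["frame"]; print(env.state()["eef_pos"])
th=.034;o=np.array([548.8,-283.4])
hs=cv2.cvtColor(g,cv2.COLOR_RGB2HSV)
for rx in (0,70):
  for ry,z in ((70,67),(-40,80),(40,80)):
    p=o+np.array([rx*np.cos(th)-ry*np.sin(th),rx*np.sin(th)+ry*np.cos(th)]); print(rx,ry,proj(c,(*p,z)).round(1))
u,v=map(int,proj(c,(548.8,-283.4,67)))
cv2.imwrite("pics/c11.png",cv2.resize(g[60:240,130:400,::-1],None,fx=2.9,fy=2.9,interpolation=cv2.INTER_CUBIC))
```

```text
[ 550.88119265 -281.94748948  178.61311075]
0 70 [259.4 119.7]
0 -40 [259.3 222.1]
0 40 [259.4 149.4]
70 70 [325.5 119.7]
70 -40 [322.7 222.2]
70 40 [326.7 149.4]
```

View pics/c11.png

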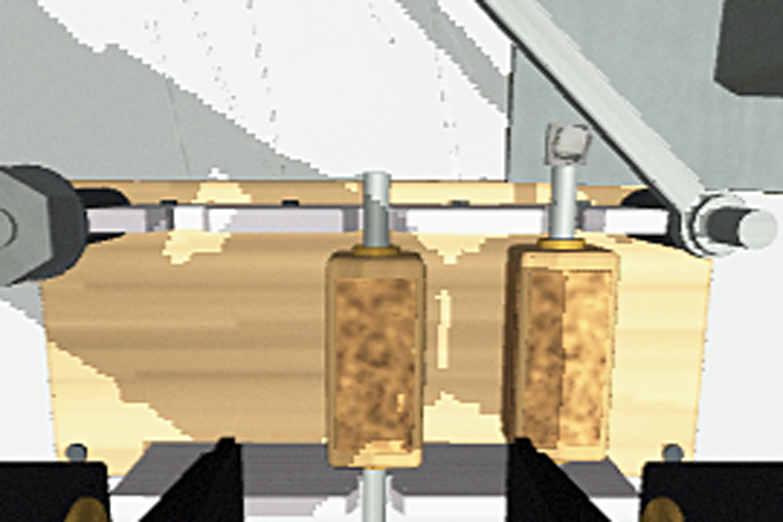

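Both strops are bottomed in slots 2 and 3. Next is the bar handle, at about (538,-115).

>>> arm_command:
  targets:
    - [40,-1,0,-8.5,0.6]
    - [85,-2,0,-17,0.45]
    - [130,-3,0,-25.5,0.45]
    - [165,-4,0,-34,0.45]
    - [165,-4,0,-42.5,0.45]

```text
t: 28.75
eef_pos: [538.7, -112.2, 169.4]
tcp_rot: [3.141, -0.001, 2.355]
ft_force: [-0.3, -1.1, -0.4]
opening: 0.456
grip_force: 0.0
```

Run:
```python
from go import *
rel(538.3,-114.8,74)
```

```text
pose [ 538.7 -112.2  169.4] 134.92 rel [-1.5 -2.1] 95.4
```

>>> arm_command:
  targets:
    - [-1.5,-2,20,-1.5,0.45]
    - [-1.5,-2,55,-1.5,0.45]
    - [-1.5,-2,85,-1.5,0.45]
    - [-1.5,-2,95,-1.5,0.45]
    - [-1.5,-2,95,-1.5,0.45]

```text
t: 29.25
eef_pos: [538.4, -118.2, 73.4]
tcp_rot: [-3.141, -0.002, 2.371]
ft_force: [0.5, -0.5, 0.8]
opening: 0.451
grip_force: 0.0
```

>>> arm_command:
  targets:
    - [0,0,0,0,0.05]
    - [0,0,0,0,0.05]
    - [0,0,0,0,0.05]
    - [0,0,0,0,0.05]
    - [0,0,0,0,0.05]

```text
t: 29.75
eef_pos: [539.3, -118.4, 75.1]
tcp_rot: [3.141, 0.001, 2.371]
ft_force: [-0.6, 1.1, 5.4]
opening: 0.139
grip_force: 30.0
```

Run:
```python
from go import *
s=env.state();print(s["grip_force"],s["opening"],s["ft_force"])
P=np.array([662,-225.5])
for f in (.7,.6,.5,.4,.3): rel(*(P+165*np.array([-np.cos(f-.035),np.sin(f-.035)])))
```

```text
30.00127673149109 0.1393891287758659 [-0.62625948  1.13301948  5.43554793]
pose [ 539.3 -118.4   75.1] 135.88 rel [ 1.4 -8.8] None
pose [ 539.3 -118.4   75.1] 135.88 rel [ -1.1 -25.1] None
pose [ 539.3 -118.4   75.1] 135.88 rel [ -5.3 -41. ] None
pose [ 539.3 -118.4   75.1] 135.88 rel [-11.  -56.5] None
pose [ 539.3 -118.4   75.1] 135.88 rel [-18.3 -71.3] None
```

>>> arm_command:
  targets:
    - [-0.5,-12,0,-4,0.05]
    - [-3,-25,0,-9,0.05]
    - [-7,-41,0,-14.5,0.05]
    - [-12.5,-56,0,-20,0.05]
    - [-20,-71,0,-26,0.05]

```text
t: 30.25
eef_pos: [504.3, -183.9, 75.1]
tcp_rot: [-3.141, 0.002, 2.829]
ft_force: [5.0, 0.2, 2.5]
opening: 0.138
grip_force: 30.0
```

Run:
```python
from go import *
s=env.state();print(s["grip_force"],s["opening"],s["ft_force"])
P=np.array([662,-225.5])
for f in (.3,.2,.1,.0,-.03): rel(*(P+165*np.array([-np.cos(f-.035),np.sin(f-.035)])))
```

```text
30.00146448612213 0.1382164829143064 [4.96742151 0.15507837 2.46922941]
pose [ 504.3 -183.9   75.1] 162.11 rel [2. 1.] None
pose [ 504.3 -183.9   75.1] 162.11 rel [  0.4 -15.4] None
pose [ 504.3 -183.9   75.1] 162.11 rel [ -2.8 -31.5] None
pose [ 504.3 -183.9   75.1] 162.11 rel [ -7.7 -47.3] None
pose [ 504.3 -183.9   75.1] 162.11 rel [ -9.4 -51.9] None
```

>>> arm_command:
  targets:
    - [-1,-10,0,-3.5,0.05]
    - [-3,-24,0,-8.5,0.05]
    - [-5,-36,0,-13,0.05]
    - [-8,-44,0,-16,0.05]
    - [-9,-49,0,-17,0.05]

```text
t: 30.75
eef_pos: [498.7, -231.5, 75.0]
tcp_rot: [3.139, 0.003, 3.121]
ft_force: [20.3, 39.4, 10.9]
opening: 0.137
grip_force: 30.0
```

>>> arm_command:
  targets:
    - [0,-1.5,0,0,0.05]
    - [0,-1.5,0,0,0.05]

```text
t: 30.95
eef_pos: [498.8, -231.2, 75.1]
tcp_rot: [3.138, 0.003, 3.12]
ft_force: [12.5, 23.7, 6.0]
opening: 0.142
grip_force: 30.0
```

The bar is against its stop (y = −231.2, as it was when closed). I release and go to the nut.

>>> arm_command:
  targets:
    - [0,1,0,0,0.05]
    - [0,1,0,0,0.45]
    - [0,1,0,0,0.45]
    - [0,1,0,0,0.45]
    - [0,1,0,0,0.45]

```text
t: 31.45
eef_pos: [496.9, -233.3, 74.4]
tcp_rot: [-3.142, -0.0, 3.122]
ft_force: [-0.3, 0.8, 0.3]
opening: 0.415
grip_force: 0.0
```

>>> arm_command:
  targets:
    - [0,0,-40,0,0.45]
    - [0,0,-80,0,0.5]
    - [34,0,-82,0,0.65]
    - [66,0,-82,0,0.65]
    - [66,0,-82,0,0.65]

```text
t: 31.95
eef_pos: [428.2, -231.4, 156.8]
tcp_rot: [3.141, -0.001, 3.121]
ft_force: [0.4, -0.1, -0.6]
opening: 0.639
grip_force: 0.0
```

>>> arm_command:
  targets:
    - [0,0,0,0,0.65]
    - [0,0,0,0,0.65]

```text
t: 32.15
eef_pos: [431.8, -232.2, 156.4]
tcp_rot: [-3.141, 0.0, 3.122]
ft_force: [0.9, 0.8, -0.4]
opening: 0.65
grip_force: 0.0
```

Run:
```python
from go import *
rel(432,-233.3)
c=snap("wrist"); cv2.imwrite("pics/n12.png",c["frame"][:,:,::-1])
uv=proj(c,(432,-233.3,123)); u,v=map(int,uv); print(uv)
# nut top face: gray with low saturation, uniform; flood from off-stud point
g=cv2.GaussianBlur(c["frame"],(3,3),0)
for dy in (-11,11):
  m=np.zeros((386,514),np.uint8); cv2.floodFill(g.copy(),m,(u,v+dy),0,(6,)*3,(6,)*3,4|(255<<8)|cv2.FLOODFILL_MASK_ONLY|cv2.FLOODFILL_FIXED_RANGE)
  m=m[1:-1,1:-1]; k=max(cv2.findContours(m,cv2.RETR_EXTERNAL,cv2.CHAIN_APPROX_NONE)[0],key=cv2.contourArea)
  h=cv2.convexHull(k); print(g[v+dy,u],cv2.contourArea(h),cv2.boundingRect(h))
  for e in (3,4,5):
    a=cv2.approxPolyDP(h,e,True)[:,0]; W=np.array([onz(c,*q,123)[:2] for q in a]); d=W-W.mean(0); print(len(a),W.mean(0).round(1),np.hypot(*d.T).round(1),(np.degrees(np.arctan2(d[:,1],d[:,0]))%60).round(1))
```

```text
pose [ 431.8 -232.2  156.4] 178.87 rel [-0.2 -1.1] None
[257.49665272 198.79549811]
[141 147 142] 973.5 (239, 182, 39, 34)
6 [ 431.9 -232.9] [16.8 16.7 16.2 17.1 16.8 16.7] [31.3 34.1 39.9 31.  36.3 37.3]
6 [ 431.9 -232.9] [16.8 16.7 16.2 17.1 16.8 16.7] [31.3 34.1 39.9 31.  36.3 37.3]
6 [ 431.9 -232.9] [16.8 16.7 16.2 17.1 16.8 16.7] [31.3 34.1 39.9 31.  36.3 37.3]
[139 145 140] 965.0 (239, 182, 39, 34)
6 [ 431.9 -232.7] [16.4 16.5 16.1 17.1 16.9 16.8] [27.6 34.1 39.5 30.5 33.2 37.7]
6 [ 431.9 -232.7] [16.4 16.5 16.1 17.1 16.9 16.8] [27.6 34.1 39.5 30.5 33.2 37.7]
6 [ 431.9 -232.7] [16.4 16.5 16.1 17.1 16.9 16.8] [27.6 34.1 39.5 30.5 33.2 37.7]
```

>>> arm_command:
  targets:
    - [0,-1,0,8.2,0.65]
    - [0,-1,0,16.4,0.65]
    - [0,-1,0,24.4,0.65]
    - [0,-1,30,24.4,0.65]
    - [0,-1,60,24.4,0.65]

```text
t: 32.7
eef_pos: [432.2, -233.1, 95.9]
tcp_rot: [-3.141, 0.002, 2.696]
ft_force: [0.3, -0.4, 0.3]
opening: 0.648
grip_force: 0.0
```

>>> arm_command:
  targets:
    - [0,0,12,0,0.65]
    - [0,0,22,0,0.65]
    - [0,0,22,0,0.1]
    - [0,0,22,0,0.1]
    - [0,0,22,0,0.1]

```text
t: 33.2
eef_pos: [431.6, -233.1, 75.1]
tcp_rot: [-3.141, 0.001, 2.696]
ft_force: [-0.3, -0.5, 0.2]
opening: 0.455
grip_force: 0.0
```

>>> arm_command:
  targets:
    - [0,0,0,0,0.1]
    - [0,0,0,0,0.1]
    - [0,0,0,0,0.1]

```text
t: 33.5
eef_pos: [431.5, -232.8, 75.0]
tcp_rot: [3.141, 0.001, 2.696]
ft_force: [1.8, 3.4, 6.3]
opening: 0.333
grip_force: 30.0
```

Gripped. I tighten it clockwise.

>>> arm_command:
  targets:
    - [0,0,0,8,0.1]
    - [0,0,0,16,0.1]
    - [0,0,0,24,0.1]
    - [0,0,0,32,0.1]
    - [0,0,0,40,0.1]

```text
t: 34.0
eef_pos: [431.8, -232.6, 75.0]
tcp_rot: [3.14, 0.001, 1.992]
ft_force: [5.0, 6.3, 6.4]
opening: 0.337
grip_force: 30.0
```

>>> arm_command:
  targets:
    - [0,0,0,8,0.1]
    - [0,0,0,16,0.1]
    - [0,0,0,24,0.1]
    - [0,0,0,32,0.1]
    - [0,0,0,40,0.1]

```text
t: 34.5
eef_pos: [432.2, -232.6, 75.0]
tcp_rot: [3.139, -0.0, 1.294]
ft_force: [6.7, 6.7, 4.8]
opening: 0.333
grip_force: 30.0
```

>>> arm_command:
  targets:
    - [0,0,0,8,0.1]
    - [0,0,0,16,0.1]
    - [0,0,0,24,0.1]
    - [0,0,0,32,0.1]
    - [0,0,0,40,0.1]

```text
t: 35.0
eef_pos: [432.5, -232.8, 75.1]
tcp_rot: [3.139, -0.002, 0.596]
ft_force: [9.3, 5.4, 3.2]
opening: 0.336
grip_force: 30.0
```

Run:
```python
from h import *
s=env.state(); print(s["tcp_rot"],s["moment"],s["ft_force"],s["opening"],s["joints"][5])
```

```text
[ 3.13909975e+00 -1.92757298e-03  5.96109655e-01] [ 1.02679337 -1.45214247  0.14632609] [9.27304816 5.36047856 3.23282075] 0.33622747751029713 0.3445224973032171
```

>>> arm_command:
  targets:
    - [0,0,0,5,0.1]
    - [0,0,0,10,0.1]
    - [0,0,0,14,0.1]
    - [0,0,0,17,0.1]
    - [0,0,0,17,0.1]

```text
t: 35.5
eef_pos: [432.6, -233.0, 75.0]
tcp_rot: [3.14, -0.003, 0.303]
ft_force: [7.9, 4.6, 3.1]
opening: 0.335
grip_force: 30.0
```

Run:
```python
from h import *
s=env.state(); print(s["tcp_rot"],s["moment"],s["ft_force"],s["opening"],s["joints"][5])
```

```text
[ 3.13962613e+00 -2.65144896e-03  3.03070890e-01] [ 0.92374424 -1.43149337 -0.02654068] [7.9077127  4.63341056 3.1188251 ] 0.3353281229224551 0.637483587141128
```

>>> arm_command:
  targets:
    - [0,0,0,3,0.1]
    - [0,0,0,6,0.1]
    - [0,0,0,8,0.1]
    - [0,0,0,8,0.1]

```text
t: 35.9
eef_pos: [431.2, -233.3, 75.1]
tcp_rot: [3.14, -0.0, 0.167]
ft_force: [-1.3, 0.0, 6.6]
opening: 0.338
grip_force: 30.0
```

Run:
```python
from h import *
s=env.state(); print(s["tcp_rot"],s["moment"],s["ft_force"],s["opening"],s["joints"][5])
```

```text
[ 3.13985311e+00 -1.39844367e-04  1.66832013e-01] [-0.12048747  0.27783737  0.87529106] [-1.29874796  0.03838992  6.58529884] 0.33776014031221935 0.7753042553204839
```

Torque of 0.88 N m, so the nut is at the tight stop. I release, rise and check.

>>> arm_command:
  targets:
    - [0,0,0,0,0.6]
    - [0,0,0,0,0.6]
    - [0,0,0,0,0.6]
    - [0,0,0,0,0.65]
    - [0,0,0,0,0.65]

```text
t: 36.4
eef_pos: [431.0, -232.8, 74.3]
tcp_rot: [-3.142, 0.0, 0.165]
ft_force: [-0.5, 0.7, -0.4]
opening: 0.643
grip_force: 0.0
```

>>> arm_command:
  targets:
    - [0,0,-45,0,0.65]
    - [0,0,-90,0,0.65]
    - [0,0,-135,0,0.65]
    - [0,0,-155,0,0.65]
    - [0,0,-155,0,0.65]

```text
t: 36.9
eef_pos: [432.0, -233.4, 232.2]
tcp_rot: [3.138, -0.004, 0.166]
ft_force: [-0.2, -0.1, -0.3]
opening: 0.649
grip_force: 0.0
```

>>> arm_command:
  targets:
    - [0,0,0,0,0.65]
    - [0,0,0,0,0.65]

```text
t: 37.1
eef_pos: [430.6, -232.4, 228.1]
tcp_rot: [-3.14, 0.002, 0.165]
ft_force: [0.1, -1.0, -0.0]
opening: 0.652
grip_force: 0.0
```

Run:
```python
from go import *
rel(432,-233.3); c=snap("wrist"); g=c["frame"]
# handle: dark blob near predicted point
for f in (0,.05,.1):
    p=np.array([662,-225.5])+165*np.array([-np.cos(f-.035),np.sin(f-.035)]); print("handle pred",f,proj(c,(*p,136)).round(1))
u,v=map(int,proj(c,(497.1,-231.3,136))); w=g[v-20:v+20,u-20:u+20].max(2)<50; ys,xs=np.nonzero(w); print("dark",xs.mean()+u-20,ys.mean()+v-20,w.sum(),xs.min()+u-20,xs.max()+u-20,ys.min()+v-20)
hsv=cv2.cvtColor(g,cv2.COLOR_RGB2HSV); m=cv2.inRange(hsv,(8,110,60),(20,255,215)); m=cv2.morphologyEx(m,cv2.MORPH_OPEN,np.ones((5,5),np.uint8))
for k in cv2.findContours(m,cv2.RETR_EXTERNAL,cv2.CHAIN_APPROX_NONE)[0]:
    if cv2.contourArea(k)>500:
        b=cv2.minAreaRect(k); print(b,onz(c,*b[0],80).round(1))
th=.034;o=np.array([548.8,-283.4])
for rx in(0,70): p=o+rx*np.array([np.cos(th),np.sin(th)]); print(proj(c,(*p,80)))
# nut orientation
G=cv2.GaussianBlur(g,(3,3),0); u,v=map(int,proj(c,(432,-233.3,123)))
m=np.zeros((386,514),np.uint8); cv2.floodFill(G.copy(),m,(u,v-8),0,(6,)*3,(6,)*3,4|(255<<8)|cv2.FLOODFILL_MASK_ONLY|cv2.FLOODFILL_FIXED_RANGE); m=m[1:-1,1:-1]
h=cv2.convexHull(max(cv2.findContours(m,cv2.RETR_EXTERNAL,cv2.CHAIN_APPROX_NONE)[0],key=cv2.contourArea)); a=cv2.approxPolyDP(h,3,True)[:,0]; W=np.array([onz(c,*q,123)[:2] for q in a]); d=W-W.mean(0); print("nut",len(a),W.mean(0),(np.degrees(np.arctan2(d[:,1],d[:,0]))%60).round(1))
```

```text
pose [ 430.6 -232.4  228.1] 9.48 rel [1.3 1.1] None
handle pred 0 [268.4 120.4]
handle pred 0.05 [260.4 119.1]
handle pred 0.1 [252.5 117.4]
dark 268.17910447761193 120.96268656716418 134 262 274 115
((319.2900085449219, 37.970001220703125), (68.16509246826172, 10.040915489196777), 8.130102157592773) [ 596.7 -274.2   80. ]
[318.23120249  83.4309821 ]
[329.53302731  17.72881465]
nut 6 [ 431.89054016 -232.71049316] [18.3  8.4 15.4 16.3  1.1 15. ]
```

```bash
python3 -c "
from cell import env
print(env.job_done())"
```

```text
the job is handed in; nothing more can be done
None
```

I handed the job in at about 37 s, with both strops present (there was no third) bottomed in slot pairs 2 and 3, the bar back at its stop and the nut fully tight; no verdict came back from the judge, and I did not re-check the strops after closing the bar.

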